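# Steady the rocking lid press with its wedge

## Robot

A 7-joint arm with a two-finger parallel gripper is mounted at the origin on the work surface. World frame = base frame: x ahead of the robot, y to its left, z up, the work surface at z = 0. Lengths are in m, angles in rad, forces in N, time in s.
With the tool pointing down it reaches from about 0.4 to 0.85 m from the base axis. Payload 10.4 kg.
Tool frame: the origin (TCP) lies at the very end of the fingers, on their centre line; the grasp point (between the pads) lies 19 mm behind it; z points along the fingers, y is the line along which they close (so a half turn about z gives the same grasp; the last joint's range is limited). The gripper opens to 85 mm and grips with 20 to 120 N. Pads are 22 mm wide; open, the fingers measure 114 mm over their backs; the gripper's body (76 mm by 85 mm) begins 54 mm behind the grasp point. The pads swing forward as they close: fully open they stand 13 mm farther back than shut.
Start: joints at [-1.322, 0.332, -0.065, 1.46, 0.022, 1.35, -0.088], TCP at [0.168, 0.602, 0.231] pointing down, gripper open.
Joint ranges: [-2.6, 2.6], [-0.5, 2.12], [-1.47, 1.34], [0.16, 2.42], [-1.27, 4.41], [0.06, 2.06], [-2.6, 2.6]. Speed limits (rad/s): [2.22, 2.22, 2.79, 2.79, 3.14, 3.14, 3.14].

## Interface

Orientations are given as a unit quaternion [w, x, y, z].
In Python, from cell import bot gives the robot as it stands. The module is installed in compiled form; this text tells all that it offers.
- The arm moves only by the tool servo_tool, never from a script. Its argument "steps" is a list of rows, each an object of numbers: "x", "y", "z": the shift along the tool's x, y, z in m; "rx", "ry", "rz": the turn, a rotation vector about the tool's x, y, z in rad. In form: [{"x": .., "y": .., "z": .., "rx": .., "ry": .., "rz": ..}, ...]. A call has 1 to 8 rows; each row shifts and turns the commanded pose from where the row before left it, along the tool's axes as they then stand; what a row does not reach is not made up. A row lasts 1/12 s, in which the tool goes at most 41.7 mm and 7.16 degrees, less where a joint would pass 70% of its speed; a pose out of reach is approached as far as the arm can. A call with a gripper value outside its range is refused whole. "hand" is the closure in counts, from 0 (fully open) to 255 (shut), set as the call begins (left out, the last holds). The fingers move at their own pace and stop on an object; the grip force is fixed at half the most. Time passes only in rows, so rows that do not move let the fingers close. It gives the time, the measured TCP pose, the force, the opening and the grip force at its end, in the units of the state.
- bot.read_state(): the state, without advancing time (a new reading comes with each control period).
- bot.capture(name): name is "scene" or "side" or "wrist"; returns (picture, depth): 384x512x3 uint8, blue, green, red; 384x512 float32, m along the optical axis (not along the pixel's ray), 0 where there is no reading.
- bot.camera_model(name): a dict with "mtx" (3x3 intrinsics, pixels), "distortion" ([k1, k2, p1, p2, k3] as OpenCV has them; the pictures are not rectified), "world_to_cam" (4x4, takes a point from world to camera coordinates); the wrist camera has in their place "mount" (4x4, takes a point from camera to tool coordinates, whose origin is the TCP and whose axes are the flange's). Camera axes: x right, y down, z forward; pixel columns grow to the right and rows downward; lengths in m; the calibration is good to about 2 mm. A picture is of the moment at which its call begins: read the wrist's pose just before it. camera_model takes no time and is no camera call.
- bot.close_job(): hands the job in; it is judged then, once.
The state is a dict: "clock": time; "joint_pos": joint angles; "dq": joint speeds; "effort": joint torques, N m; "eef_pos": TCP position; "ee_rot": TCP orientation; "contact_force": force on the tool from outside, world axes, zero at the start; "torque": the same for the moment, N m; "opening": finger opening in m; "grip_force": force on a finger pad.
Only numpy, scipy, OpenCV 4.12 (cv2) and the standard library are available. Lean on these libraries where they do the work, as an engineer would, in place of code of your own. Each camera call takes 0.05 s, during which the arm holds its last target. There are 200 camera calls.

## Task

The lid press on the packing bench rocks because one of its four rubber feet has gone soft. Press down firmly on the corners of its base plate, one after another, to find the one that gives; then push the wooden wedge lying at that corner in under the plate until its head sits flat against the plate's edge, and press that corner firmly once more to check that it now stands solid. Only touch and push: lift nothing, do not shift the press, and leave the other three wedges and the things around where they are.

Things in the scene. Friction and masses are not known exactly. Their poses are not given: they have to be found in the camera images.
- press: hand press for tin lids, about 4 kg, loose. Base plate 200 (x) x 224 (y) x 12 on four like round rubber feet 12 high: three sound, one soft, at a different corner each time. Origin: centre of the underside; z up, x away from the robot, y left. Column, head (166 high) and lever (250) stand within 30 of its x axis. Press slowly, to 8 N or more: being heavy it feels solid to a quick tap
- corner_front_left (a point): point on top of the plate at its front left corner (front = towards the robot, left = +y), 16 in from its front and 18 from its left edge, 24 above the bench: the place to press. Over a sound foot it hardly moves (under 1); over the soft foot it yields from about 2 N, sinks about 5 by about 5 N, then stops, and springs back when released
- corner_front_right (a point): point on top of the plate at its front right corner (front = towards the robot, left = +y), 16 in from its front and 18 from its right edge, 24 above the bench: the place to press. Over a sound foot it hardly moves (under 1); over the soft foot it yields from about 2 N, sinks about 5 by about 5 N, then stops, and springs back when released
- corner_back_left (a point): point on top of the plate at its back left corner (front = towards the robot, left = +y), 16 in from its back and 18 from its left edge, 24 above the bench: the place to press. Over a sound foot it hardly moves (under 1); over the soft foot it yields from about 2 N, sinks about 5 by about 5 N, then stops, and springs back when released
- corner_back_right (a point): point on top of the plate at its back right corner (front = towards the robot, left = +y), 16 in from its back and 18 from its right edge, 24 above the bench: the place to press. Over a sound foot it hardly moves (under 1); over the soft foot it yields from about 2 N, sinks about 5 by about 5 N, then stops, and springs back when released
- wedge_front_left: loose hardwood wedge, 26 wide, lying at the front left corner, thin end pointing in under the plate's left edge. Tongue 48 long, 3.5 thick at the tip, 11.5 at the head; head 12 long, 26 wide, 26 high. Origin: underside, at the head's inner (stop) face; own x to the thin end, head's outer face at x = -12. Starts with the stop face 34 to 42 out from the edge; home, it is flat against it
- wedge_front_right: loose hardwood wedge, 26 wide, lying at the front right corner, thin end pointing in under the plate's right edge. Tongue 48 long, 3.5 thick at the tip, 11.5 at the head; head 12 long, 26 wide, 26 high. Origin: underside, at the head's inner (stop) face; own x to the thin end, head's outer face at x = -12. Starts with the stop face 34 to 42 out from the edge; home, it is flat against it
- wedge_back_left: loose hardwood wedge, 26 wide, lying at the back left corner, thin end pointing in under the plate's left edge. Tongue 48 long, 3.5 thick at the tip, 11.5 at the head; head 12 long, 26 wide, 26 high. Origin: underside, at the head's inner (stop) face; own x to the thin end, head's outer face at x = -12. Starts with the stop face 34 to 42 out from the edge; home, it is flat against it
- wedge_back_right: loose hardwood wedge, 26 wide, lying at the back right corner, thin end pointing in under the plate's right edge. Tongue 48 long, 3.5 thick at the tip, 11.5 at the head; head 12 long, 26 wide, 26 high. Origin: underside, at the head's inner (stop) face; own x to the thin end, head's outer face at x = -12. Starts with the stop face 34 to 42 out from the edge; home, it is flat against it
- lid: spare blue tin lid, 70 dia x 14.5 high, lying beside the left edge of the plate between the two left wedges; origin under its centre
- low_tin: small shallow tin, 68 dia x 38 high, beside the right edge of the plate between the two right wedges; origin under its centre
- tin_1: tall blue tin, 76 dia x 115 high, standing left of the work; origin under its centre
- tin_2: tall blue tin, same size, standing beyond the work on the right; origin under its centre
- tin_3: tall blue tin, same size, standing right of the work; origin under its centre
- tape_roll: roll of clear tape lying flat, 96 dia x 48 high, beyond the work on the left; origin under its centre
- screwdriver: screwdriver lying near the robot on the right; origin under its middle
Mind the look-alikes: they are no part of the job. What is shaped like the wedge_back_left but green or yellow is not meant.

How it is judged:
By the outcome, as a careful person would: the job done as asked, in the order asked, and still so for the second after the job is handed in, with the robot touching nothing.
It also fails if it takes over 67 s, if anything falls off the work surface, if the arm or the gripper's body presses on something with over 40 N, if the wrist force passes 120 N, or if a joint passes its speed limit or range.

## Working session

There is one attempt and no reset: what is moved stays moved. The work goes in short steps, Python scripts to look and compute and a tool call to move; the robot and the scene stay as the last step left them, time stands still between calls to the robot, and variables do not carry over. Pictures are saved under pics/ and viewed, at most 10 in all, crops included, and the job is handed in when it is done.

Besides the shell and the picture viewer there is one more tool, called as name(argument=value, ...) on one line, values as JSON. servo_tool: Moves the arm, as the interface text tells. Its arguments: {"type":"object","properties":{"steps":{"type":"array","items":{"type":"object","properties":{"x":{"type":"number"},"y":{"type":"number"},"z":{"type":"number"},"rx":{"type":"number"},"ry":{"type":"number"},"rz":{"type":"number"}}}},"hand":{"type":"number"}},"required":["steps"]}

```bash
mkdir -p pics
cat > h.py <<'E'
import numpy as np, cv2
from cell import bot
from scipy.spatial.transform import Rotation as R
def Rq(q): return R.from_quat([q[1],q[2],q[3],q[0]])
def cam(name,st=None):
    m=bot.camera_model(name); K=np.array(m["mtx"]);d=np.array(m["distortion"])
    if name=="wrist":
        T=np.eye(4);T[:3,:3]=Rq(st["ee_rot"]).as_matrix();T[:3,3]=st["eef_pos"];C=T@np.array(m["mount"])
    else: C=np.linalg.inv(np.array(m["world_to_cam"]))
    return K,d,C
def ray(px,z,c):
    K,d,C=c; u=cv2.undistortPoints(np.array(px,float).reshape(-1,1,2),K,d).reshape(-1,2)
    D=np.c_[u,np.ones(len(u))]@C[:3,:3].T; o=C[:3,3]
    return o+D*((z-o[2])/D[:,2])[:,None]
def cloud(dep,c):
    K,d,C=c; v,u=np.mgrid[:dep.shape[0],:dep.shape[1]]
    n=cv2.undistortPoints(np.c_[u.ravel(),v.ravel()].astype(float).reshape(-1,1,2),K,d).reshape(-1,2)
    P=np.c_[n,np.ones(len(n))]*dep.reshape(-1,1)
    return (P@C[:3,:3].T+C[:3,3]).reshape(*dep.shape,3)
E
python3 - <<'E'
from h import *
st=bot.read_state();print({k:np.round(v,3).tolist() for k,v in st.items()})
for n in("scene","side"):
    p,d=bot.capture(n);np.savez(f"{n}.npz",p=p,d=d);cv2.imwrite(f"pics/{n}0.png",p);print(n,cam(n)[2].round(2).tolist())
E
```

```text
{'clock': 0.0, 'joint_pos': [-1.322, 0.333, -0.065, 1.461, 0.022, 1.35, -0.088], 'dq': [-0.001, -0.002, -0.001, 0.0, -0.002, 0.001, 0.001], 'effort': [0.0, -62.543, 0.049, -39.162, 0.016, 0.01, -0.0], 'eef_pos': [0.168, 0.602, 0.23], 'ee_rot': [-0.0, 0.135, 0.991, -0.001], 'contact_force': [-0.12, -0.343, 0.609], 'torque': [0.052, -0.024, -0.01], 'grip_force': 0.0, 'opening': 0.085}
scene [[0.13, 0.57, -0.81, 1.6], [0.99, -0.09, 0.1, -0.13], [-0.02, -0.82, -0.58, 0.79], [0.0, 0.0, 0.0, 1.0]]
side [[0.69, -0.35, 0.63, -0.13], [-0.72, -0.32, 0.61, -0.71], [-0.01, -0.88, -0.47, 0.57], [0.0, 0.0, 0.0, 1.0]]
```

View pics/scene0.png

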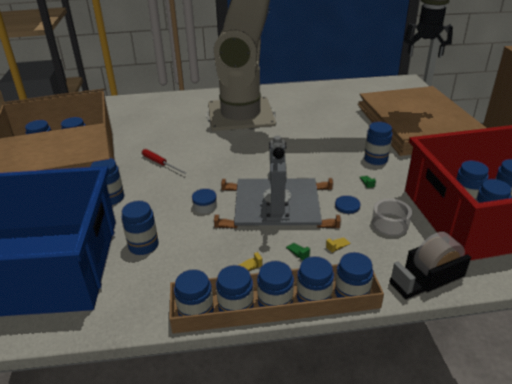

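View pics/side0.png

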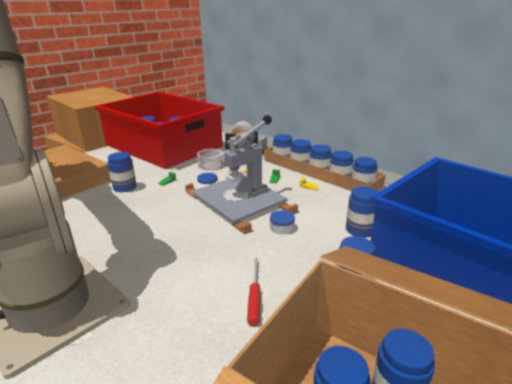

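The scene shows the press plate at about (277,202). Four brown wedges lie at its corners: front right (231,186), front left (325,185), back right (225,223) and back left (330,222). The look-alikes, which are not meant, are green (368,182) and (300,250), and yellow (338,244) and (252,262). The side view shows the same arrangement.

Run:
```python
from h import *
z=np.load("scene.npz");p,d=z["p"],z["d"];c=cam("scene");P=cloud(d,c)
reg=np.zeros(d.shape,bool);reg[165:250,200:400]=1
# bench bias
b=P[235:245,180:200,2];print("bench z",np.median(b))
hsv=cv2.cvtColor(p,cv2.COLOR_BGR2HSV)
m=reg&(abs(P[...,2]-.024)<.006)&(hsv[...,1]<70)&(d>0)
n,l,s,ce=cv2.connectedComponentsWithStats(m.astype(np.uint8));i=1+np.argmax(s[1:,4])
Q=P[l==i];print(s[i],np.median(Q[:,2]))
print("plate",[np.round(v,4).tolist() if not np.isscalar(v) else v for v in cv2.minAreaRect((Q[:,:2]*1000).astype(np.float32))])
# outline from pixel hull cast on z=.024
cn=max(cv2.findContours((l==i).astype(np.uint8),0,2)[0],key=cv2.contourArea)
W=ray(cn.reshape(-1,2),.024,c)[:,:2];r=cv2.minAreaRect((W*1000).astype(np.float32));print(r,cv2.boxPoints(r).round(1).tolist())
m=reg&(hsv[...,0]<16)&(hsv[...,1]>90)&(hsv[...,2]>50)
n,l,s,ce=cv2.connectedComponentsWithStats(m.astype(np.uint8))
for i in range(1,n):
    if s[i,4]>20:
        Q=P[l==i];hd=Q[Q[:,2]>.018]
        print(s[i].tolist(),Q.min(0).round(3),Q.max(0).round(3),"head",hd.mean(0).round(3),len(hd))
cv2.imwrite("pics/crop1.png",cv2.resize(p[160:250,190:390],None,fx=4,fy=4,interpolation=cv2.INTER_CUBIC))
```

```text
bench z 0.001008671961167662
[ 234  178   88   47 3029] 0.02540223547343734
plate [[576.1528, 43.2256], [224.1061, 208.2991], 81.3192367553711]
((580.1419677734375, 42.47468566894531), (224.98873901367188, 208.42715454101562), 81.07870483398438) [[459.70001220703125, -52.5], [665.5999755859375, -84.80000305175781], [700.5, 137.39999389648438], [494.6000061035156, 169.8000030517578]]
[222, 179, 15, 11, 113] [ 0.462 -0.134  0.002] [ 1.597 -0.059  0.79 ] head [ 0.562 -0.098  0.083] 26
[316, 178, 17, 11, 113] [0.497 0.163 0.003] [0.53  0.211 0.03 ] head [0.522 0.204 0.025] 24
[214, 215, 23, 13, 186] [ 0.622 -0.134 -0.   ] [ 1.597 -0.077  0.79 ] head [ 0.666 -0.126  0.047] 36
[317, 215, 23, 13, 165] [0.666 0.129 0.   ] [0.698 0.187 0.032] head [0.688 0.181 0.026] 30
```

View pics/crop1.png

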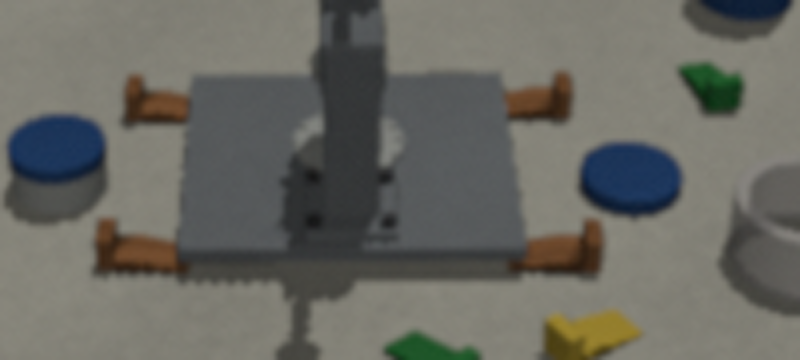

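The crop confirms the four brown wedges at the corners; the green and yellow pieces are separate. I now move above the front left corner with the fingers shut.

servo_tool(hand=255, steps=[{"rz": -0.115}, {"x": -0.027, "y": -0.026, "z": 0.005}, {"x": -0.027, "y": -0.026, "z": 0.005}, {"x": -0.027, "y": -0.026, "z": 0.005}, {"x": -0.027, "y": -0.026, "z": 0.005}, {"x": -0.027, "y": -0.026, "z": 0.005}, {"x": -0.027, "y": -0.026, "z": 0.005}, {"x": -0.027, "y": -0.026, "z": 0.005}])

```text
invalid input at $.steps[0]: expected keys x, y, z, rx, ry, rz
```

servo_tool(steps=[{"x": -0.027, "y": -0.026, "z": 0.005}, {"x": -0.027, "y": -0.026, "z": 0.005}, {"x": -0.027, "y": -0.026, "z": 0.005}, {"x": -0.027, "y": -0.026, "z": 0.005}, {"x": -0.027, "y": -0.026, "z": 0.005}, {"x": -0.027, "y": -0.026, "z": 0.005}, {"x": -0.027, "y": -0.026, "z": 0.005}, {}])

```text
invalid input at $.steps[0]: expected keys x, y, z, rx, ry, rz
```

```bash
cat > look.py <<'E'
import sys
from h import *
st=bot.read_state();p,d=bot.capture("wrist");np.savez("w.npz",p=p,d=d)
c=cam("wrist",st);cv2.imwrite(f"pics/{sys.argv[1]}.png",p);P=cloud(d,c)
print(st["clock"],np.round(st["eef_pos"],4),np.round(st["ee_rot"],3),np.round(st["contact_force"],2))
hsv=cv2.cvtColor(p,cv2.COLOR_BGR2HSV)
m=(hsv[...,0]<18)&(hsv[...,1]>90)&(hsv[...,2]>40)
n,l,s,ce=cv2.connectedComponentsWithStats(m.astype(np.uint8))
for i in range(1,n):
    if s[i,4]>80:
        Q=P[l==i];hd=Q[(Q[:,2]>.02)&(Q[:,2]<.035)];print("brown",s[i].tolist(),ce[i].round(),"head",hd.mean(0).round(4) if len(hd) else None,len(hd))
m=(abs(P[...,2]-.024)<.005)&(d>0)&(hsv[...,1]<70)
n,l,s,ce=cv2.connectedComponentsWithStats(m.astype(np.uint8));i=1+np.argmax(s[1:,4]);Q=P[l==i]
print("plate",s[i].tolist(),np.median(Q[:,2]).round(4),cv2.minAreaRect((Q[:,:2]*1000).astype(np.float32)))
E
python3 look.py w1
```

```text
0.1 [0.1677 0.6018 0.2306] [-0.     0.135  0.991 -0.001] [ 0.51 -0.52 -0.65]
brown [60, 0, 376, 360, 89601] [261. 166.] head None 0
brown [421, 0, 91, 62, 4885] [468.  28.] head None 0
brown [487, 186, 25, 115, 1772] [503. 235.] head None 0
brown [413, 372, 28, 12, 246] [426. 379.] head [0.5414 0.7487 0.0304] 101
plate [182, 352, 1, 3, 3] 0.023 ((400.8376159667969, 421.90863037109375), (0.15735220909118652, 7.851466178894043), 62.780391693115234)
```

View pics/w1.png

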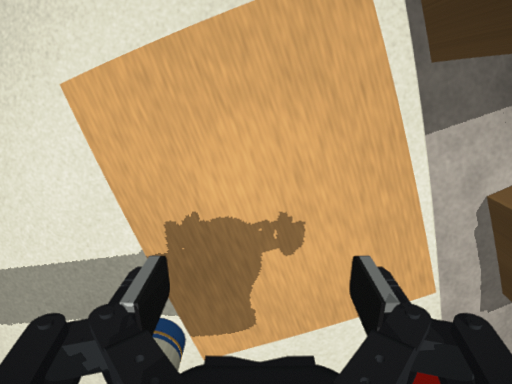

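Both moves were refused because each row needs all six keys. The picture only shows the wooden board under the start pose, so I'm sending the moves again.

servo_tool(hand=255, steps=[{"x": 0, "y": 0, "z": 0, "rx": 0, "ry": 0, "rz": -0.115}, {"x": -0.027, "y": -0.026, "z": 0.005, "rx": 0, "ry": 0, "rz": 0}, {"x": -0.027, "y": -0.026, "z": 0.005, "rx": 0, "ry": 0, "rz": 0}, {"x": -0.027, "y": -0.026, "z": 0.005, "rx": 0, "ry": 0, "rz": 0}, {"x": -0.027, "y": -0.026, "z": 0.005, "rx": 0, "ry": 0, "rz": 0}, {"x": -0.027, "y": -0.026, "z": 0.005, "rx": 0, "ry": 0, "rz": 0}, {"x": -0.027, "y": -0.026, "z": 0.005, "rx": 0, "ry": 0, "rz": 0}, {"x": -0.027, "y": -0.026, "z": 0.005, "rx": 0, "ry": 0, "rz": 0}])

```text
clock: 0.82
eef_pos: [0.3268, 0.391, 0.196]
ee_rot: [-0.0, 0.078, 0.997, 0.0]
contact_force: [0.4, 0.2, 0.4]
opening: 0.0001
grip_force: 0.0
```

servo_tool(steps=[{"x": -0.027, "y": -0.026, "z": 0.005, "rx": 0, "ry": 0, "rz": 0}, {"x": -0.027, "y": -0.026, "z": 0.005, "rx": 0, "ry": 0, "rz": 0}, {"x": -0.027, "y": -0.026, "z": 0.005, "rx": 0, "ry": 0, "rz": 0}, {"x": -0.027, "y": -0.026, "z": 0.005, "rx": 0, "ry": 0, "rz": 0}, {"x": -0.027, "y": -0.026, "z": 0.005, "rx": 0, "ry": 0, "rz": 0}, {"x": -0.027, "y": -0.026, "z": 0.005, "rx": 0, "ry": 0, "rz": 0}, {"x": -0.027, "y": -0.026, "z": 0.005, "rx": 0, "ry": 0, "rz": 0}, {"x": 0, "y": 0, "z": 0, "rx": 0, "ry": 0, "rz": 0}])

```text
clock: 1.48
eef_pos: [0.4876, 0.176, 0.1605]
ee_rot: [0.0, 0.083, 0.997, -0.001]
contact_force: [-1.6, -0.7, -0.7]
opening: 0.0
grip_force: 0.0
```

```bash
python3 look.py w2
```

```text
1.4833 [0.4876 0.176  0.1605] [ 0.     0.083  0.997 -0.001] [-1.55 -0.67 -0.69]
brown [240, 184, 64, 33, 1499] [277. 198.] head [0.5122 0.2058 0.0256] 325
brown [0, 190, 29, 27, 641] [ 12. 203.] head [ 0.4741 -0.0577  0.0233] 2
brown [480, 203, 32, 181, 4424] [499. 298.] head [0.6571 0.4163 0.0274] 1492
brown [21, 318, 40, 29, 802] [ 40. 331.] head [ 0.6298 -0.1258  0.0247] 205
brown [254, 327, 12, 18, 181] [260. 335.] head [0.6698 0.1399 0.0213] 3
plate [22, 188, 230, 142, 22207] 0.0242 ((556.466796875, 43.66571807861328), (224.5723419189453, 164.8369598388672), 82.05760192871094)
```

View pics/w2.png

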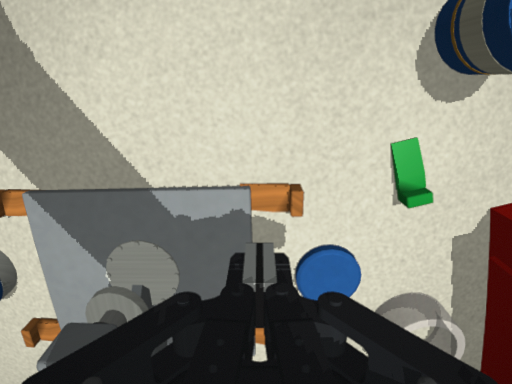

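The wrist view shows the plate's front edge from (25,192) to (250,187), the front left wedge with its head at (297,200), and the blue lid at (330,273). I'll cast the corners onto the plate plane.

```bash
cat > tgt.py <<'E'
from h import *
st={"eef_pos":[.4876,.176,.1605],"ee_rot":[0,.083,.997,-.001]};c=cam("wrist",st)
z=np.load("w.npz");P=cloud(z["d"],c)
print("corners FR,FL cast",ray([[25,192],[250,187]],.024,c).round(4).tolist())
# plate mask front & left edges via points
hsv=cv2.cvtColor(z["p"],cv2.COLOR_BGR2HSV)
m=(abs(P[...,2]-.024)<.005)&(hsv[...,1]<70)
fr=[(u,np.where(m[150:300,u])[0].min()+150) for u in range(40,240,5) if m[150:300,u].any()]
W=ray(fr,.024,c);k=np.polyfit(W[:,1],W[:,0],1);print("front x=k y+b",k,"yaw deg",-np.degrees(np.arctan(k[0])))
lf=[(np.where(m[v,100:270])[0].max()+100,v) for v in range(192,235,3)]
L=ray(lf,.024,c);k2=np.polyfit(L[:,0],L[:,1],1);print("left y=k x+b",k2,"yaw",np.degrees(np.arctan(k2[0])))
y=-np.arctan(k[0]);ex=np.array([np.cos(y),np.sin(y)]);ey=np.array([-ex[1],ex[0]])
yy=(k2[0]*k[1]+k2[1])/(1-k2[0]*k[0]);FL=np.array([k[0]*yy+k[1],yy]);ce=FL+.1*ex-.112*ey
print("FL",FL,"centre",ce)
s=np.array([.4876,.176])
for n,a,b in(("fl",-84,94),("fr",-84,-94),("bl",84,94),("br",84,-94)):
    t=ce+a/1e3*ex+b/1e3*ey;print(n,t.round(4),"tool x,y from here",round(-(t-s)@ex,4),round((t-s)@ey,4))
E
python3 tgt.py
```

```text
corners FR,FL cast [[0.4591, -0.0498, 0.024], [0.4906, 0.1665, 0.024]]
front x=k y+b [0.15031654 0.46652024] yaw deg -8.54850189464119
left y=k x+b [-0.1457231   0.23764039] yaw -8.290960668440931
FL [0.49147594 0.16602099] centre [0.57371656 0.04040061]
fl [0.5046 0.1458] tool x,y from here -0.0213 -0.0273
fr [ 0.4767 -0.0401] tool x,y from here -0.0213 -0.2153
bl [0.6708 0.1209] tool x,y from here -0.1893 -0.0273
br [ 0.6428 -0.065 ] tool x,y from here -0.1893 -0.2153
```

servo_tool(steps=[{"x": -0.007, "y": -0.009, "z": 0.03, "rx": 0, "ry": 0, "rz": 0}, {"x": -0.007, "y": -0.009, "z": 0.03, "rx": 0, "ry": 0, "rz": 0}, {"x": -0.007, "y": -0.009, "z": 0.03, "rx": 0, "ry": 0, "rz": 0}, {"x": 0, "y": 0, "z": 0.025, "rx": 0, "ry": 0, "rz": 0}, {"x": 0, "y": 0, "z": 0.006, "rx": 0, "ry": 0, "rz": 0}, {"x": 0, "y": 0, "z": 0, "rx": 0, "ry": 0, "rz": 0}, {"x": 0, "y": 0, "z": 0, "rx": 0, "ry": 0, "rz": 0}])

```text
clock: 2.12
eef_pos: [0.5009, 0.1546, 0.0412]
ee_rot: [0.0, 0.078, 0.997, 0.0]
contact_force: [-0.2, -0.4, 0.0]
opening: -0.0001
grip_force: 0.0
```

servo_tool(steps=[{"x": -0.005, "y": -0.008, "z": 0.006, "rx": 0, "ry": 0, "rz": 0}, {"x": 0, "y": 0, "z": 0.004, "rx": 0, "ry": 0, "rz": 0}, {"x": 0, "y": 0, "z": 0.002, "rx": 0, "ry": 0, "rz": 0}, {"x": 0, "y": 0, "z": 0.001, "rx": 0, "ry": 0, "rz": 0}, {"x": 0, "y": 0, "z": 0.001, "rx": 0, "ry": 0, "rz": 0}, {"x": 0, "y": 0, "z": 0.001, "rx": 0, "ry": 0, "rz": 0}, {"x": 0, "y": 0, "z": 0.001, "rx": 0, "ry": 0, "rz": 0}])

```text
clock: 2.7
eef_pos: [0.5046, 0.1451, 0.0244]
ee_rot: [0.0, 0.078, 0.997, 0.0]
contact_force: [-0.2, -0.3, -0.3]
opening: 0.0
grip_force: 0.0
```

servo_tool(steps=[{"x": 0, "y": 0, "z": 0.001, "rx": 0, "ry": 0, "rz": 0}, {"x": 0, "y": 0, "z": 0.001, "rx": 0, "ry": 0, "rz": 0}, {"x": 0, "y": 0, "z": 0, "rx": 0, "ry": 0, "rz": 0}])

```text
clock: 2.95
eef_pos: [0.5045, 0.1452, 0.0225]
ee_rot: [-0.0, 0.078, 0.997, 0.0]
contact_force: [-2.9, 0.6, 6.3]
opening: 0.0003
grip_force: 3.1
```

servo_tool(steps=[{"x": 0, "y": 0, "z": 0.001, "rx": 0, "ry": 0, "rz": 0}, {"x": 0, "y": 0, "z": 0, "rx": 0, "ry": 0, "rz": 0}, {"x": 0, "y": 0, "z": 0, "rx": 0, "ry": 0, "rz": 0}])

```text
clock: 3.2
eef_pos: [0.5045, 0.1453, 0.0217]
ee_rot: [-0.0, 0.078, 0.997, 0.0]
contact_force: [-2.8, 0.3, 7.5]
opening: -0.0004
grip_force: 3.5
```

servo_tool(steps=[{"x": 0, "y": 0, "z": 0.001, "rx": 0, "ry": 0, "rz": 0}, {"x": 0, "y": 0, "z": 0, "rx": 0, "ry": 0, "rz": 0}, {"x": 0, "y": 0, "z": 0, "rx": 0, "ry": 0, "rz": 0}])

```text
clock: 3.45
eef_pos: [0.5044, 0.1453, 0.0207]
ee_rot: [-0.0, 0.078, 0.997, 0.0]
contact_force: [-3.1, 0.3, 6.8]
opening: -0.0001
grip_force: 3.9
```

servo_tool(steps=[{"x": 0, "y": 0, "z": 0.001, "rx": 0, "ry": 0, "rz": 0}, {"x": 0, "y": 0, "z": 0.001, "rx": 0, "ry": 0, "rz": 0}, {"x": 0, "y": 0, "z": 0, "rx": 0, "ry": 0, "rz": 0}, {"x": 0, "y": 0, "z": 0, "rx": 0, "ry": 0, "rz": 0}])

```text
clock: 3.78
eef_pos: [0.5044, 0.1454, 0.0191]
ee_rot: [-0.0, 0.078, 0.997, 0.0]
contact_force: [-6.1, -0.2, 13.8]
opening: -0.0
grip_force: 6.7
```

servo_tool(steps=[{"x": 0, "y": 0, "z": 0.001, "rx": 0, "ry": 0, "rz": 0}, {"x": 0, "y": 0, "z": 0, "rx": 0, "ry": 0, "rz": 0}, {"x": 0, "y": 0, "z": 0, "rx": 0, "ry": 0, "rz": 0}])

```text
clock: 4.03
eef_pos: [0.5044, 0.1454, 0.0188]
ee_rot: [-0.0, 0.078, 0.997, 0.001]
contact_force: [-9.9, -1.1, 24.6]
opening: 0.0
grip_force: 12.0
```

The front left corner sank from 24 to 18.8 mm with the force flat at about 7 N, then went hard, so it is the soft one. I release, move out past its wedge and look again.

servo_tool(steps=[{"x": 0, "y": 0, "z": -0.003, "rx": 0, "ry": 0, "rz": 0}, {"x": 0, "y": 0, "z": -0.005, "rx": 0, "ry": 0, "rz": 0}, {"x": 0, "y": 0, "z": -0.03, "rx": 0, "ry": 0, "rz": 0}, {"x": 0, "y": 0.02, "z": -0.03, "rx": 0, "ry": 0, "rz": 0}, {"x": 0, "y": 0.03, "z": -0.02, "rx": 0, "ry": 0, "rz": 0}, {"x": 0, "y": 0.03, "z": 0, "rx": 0, "ry": 0, "rz": 0}, {"x": 0, "y": 0.02, "z": 0, "rx": 0, "ry": 0, "rz": 0}, {"x": 0, "y": 0, "z": 0, "rx": 0, "ry": 0, "rz": 0}])

```text
clock: 4.7
eef_pos: [0.5196, 0.2492, 0.1056]
ee_rot: [0.0, 0.075, 0.997, 0.001]
contact_force: [-0.3, 0.8, -0.4]
opening: 0.0001
grip_force: 0.0
```

```bash
cat > wg.py <<'E'
from h import *
import sys
st=bot.read_state();p,d=bot.capture("wrist");c=cam("wrist",st);P=cloud(d,c);cv2.imwrite(f"pics/{sys.argv[1]}.png",p)
print(st["clock"],np.round(st["eef_pos"],4),np.round(st["ee_rot"],4),np.round(st["contact_force"],1))
hsv=cv2.cvtColor(p,cv2.COLOR_BGR2HSV)
y=np.radians(-8.55);ex=np.array([np.cos(y),np.sin(y)]);ey=np.array([-ex[1],ex[0]]);ce=np.array([.5737,.0404])
loc=lambda Q:np.c_[(Q[:,:2]-ce)@ex,(Q[:,:2]-ce)@ey,Q[:,2]]
print("tcp local",loc(np.array([st["eef_pos"]])).round(4))
m=(hsv[...,0]<18)&(hsv[...,1]>90)&(hsv[...,2]>40)&(d>0)&(P[...,2]<.05)
n,l,s,_=cv2.connectedComponentsWithStats(m.astype(np.uint8))
for i in range(1,n):
    if s[i,4]<150: continue
    Q=loc(P[l==i]);H=Q[(Q[:,2]>.0235)&(Q[:,2]<.03)]
    if len(H)>30: print(s[i].tolist(),"head lo",np.percentile(H,4,0).round(4),"hi",np.percentile(H,96,0).round(4),"all",np.percentile(Q,2,0).round(4),np.percentile(Q,98,0).round(4))
m=(abs(P[...,2]-.024)<.005)&(hsv[...,1]<70)
n,l,s,_=cv2.connectedComponentsWithStats(m.astype(np.uint8));i=1+np.argmax(s[1:,4]);Q=loc(P[l==i])
print("plate local",np.percentile(Q,.5,0).round(4),np.percentile(Q,99.5,0).round(4),cv2.minAreaRect((Q[:,:2]*1e3).astype(np.float32))[2])
E
python3 wg.py w3
```

```text
4.7 [0.5196 0.2492 0.1056] [2.000e-04 7.540e-02 9.972e-01 1.300e-03] [-0.3  0.8 -0.4]
tcp local [[-0.0845  0.1984  0.1056]]
[138, 179, 75, 41, 2265] head lo [-0.0963  0.1499  0.0245] hi [-0.0734  0.1608  0.0272] all [-0.0974  0.1095  0.0025] [-0.0724  0.1611  0.0269]
[450, 200, 62, 169, 5797] head lo [-0.0731  0.3659  0.0237] hi [0.0696 0.3956 0.0298] all [-0.0748  0.3654  0.0014] [0.0765 0.4027 0.0491]
plate local [-0.0992 -0.0349  0.0199] [0.0483 0.1121 0.0286] 0.04194940626621246
```

View pics/w3.png

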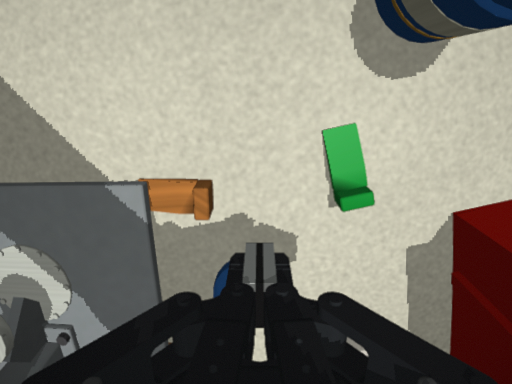

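The picture shows the plate unshifted, with its left edge at about column 150. The wedge head is at (204,200) and the fingers are outside it; the lid is behind the fingers. The stop face is about 37 mm out. Now I lower and push.

servo_tool(steps=[{"x": 0, "y": 0, "z": 0.03, "rx": 0, "ry": 0, "rz": 0}, {"x": 0, "y": 0, "z": 0.03, "rx": 0, "ry": 0, "rz": 0}, {"x": 0, "y": 0, "z": 0.025, "rx": 0, "ry": 0, "rz": 0}, {"x": 0, "y": 0, "z": 0.01, "rx": 0, "ry": 0, "rz": 0}, {"x": 0, "y": 0, "z": 0, "rx": 0, "ry": 0, "rz": 0}, {"x": 0, "y": -0.007, "z": 0, "rx": 0, "ry": 0, "rz": 0}, {"x": 0, "y": -0.007, "z": 0, "rx": 0, "ry": 0, "rz": 0}, {"x": 0, "y": 0, "z": 0, "rx": 0, "ry": 0, "rz": 0}])

```text
clock: 5.42
eef_pos: [0.5191, 0.2278, 0.0119]
ee_rot: [0.001, 0.079, 0.997, 0.0]
contact_force: [0.6, -0.8, 0.5]
opening: 0.0001
grip_force: 0.0
```

servo_tool(steps=[{"x": 0, "y": -0.003, "z": 0, "rx": 0, "ry": 0, "rz": 0}, {"x": 0, "y": -0.003, "z": 0, "rx": 0, "ry": 0, "rz": 0}, {"x": 0, "y": -0.003, "z": 0, "rx": 0, "ry": 0, "rz": 0}, {"x": 0, "y": -0.003, "z": 0, "rx": 0, "ry": 0, "rz": 0}, {"x": 0, "y": -0.003, "z": 0, "rx": 0, "ry": 0, "rz": 0}])

```text
clock: 5.83
eef_pos: [0.5156, 0.2149, 0.0105]
ee_rot: [0.0, 0.078, 0.997, 0.0]
contact_force: [0.3, 1.1, 0.7]
opening: -0.0
grip_force: 0.2
```

servo_tool(steps=[{"x": 0, "y": -0.003, "z": 0, "rx": 0, "ry": 0, "rz": 0}, {"x": 0, "y": -0.003, "z": 0, "rx": 0, "ry": 0, "rz": 0}, {"x": 0, "y": -0.003, "z": 0, "rx": 0, "ry": 0, "rz": 0}, {"x": 0, "y": -0.003, "z": 0, "rx": 0, "ry": 0, "rz": 0}, {"x": 0, "y": 0, "z": 0, "rx": 0, "ry": 0, "rz": 0}])

```text
clock: 6.25
eef_pos: [0.5137, 0.2023, 0.0103]
ee_rot: [-0.0, 0.079, 0.997, -0.0]
contact_force: [0.2, -0.4, 0.1]
opening: 0.0003
grip_force: 0.0
```

```bash
python3 wg.py w4
```

```text
6.25 [0.5137 0.2023 0.0103] [-1.000e-04  7.870e-02  9.969e-01 -2.000e-04] [ 0.2 -0.4  0.1]
tcp local [[-0.0834  0.1512  0.0103]]
[117, 225, 116, 71, 3536] head lo [-0.0974  0.126   0.0244] hi [-0.0749  0.1364  0.027 ] all [-0.0984  0.0818  0.0022] [-0.0737  0.1371  0.0269]
plate local [-0.0993  0.0007  0.0194] [-0.0091  0.112   0.0281] 31.784305572509766
```

servo_tool(steps=[{"x": 0, "y": -0.003, "z": 0, "rx": 0, "ry": 0, "rz": 0}, {"x": 0, "y": -0.003, "z": 0, "rx": 0, "ry": 0, "rz": 0}, {"x": 0, "y": -0.002, "z": 0, "rx": 0, "ry": 0, "rz": 0}, {"x": 0, "y": -0.002, "z": 0, "rx": 0, "ry": 0, "rz": 0}, {"x": 0, "y": 0, "z": 0, "rx": 0, "ry": 0, "rz": 0}])

```text
clock: 6.72
eef_pos: [0.5121, 0.1927, 0.0103]
ee_rot: [-0.0, 0.079, 0.997, -0.0]
contact_force: [0.3, 0.8, 0.2]
opening: 0.0001
grip_force: 0.0
```

servo_tool(steps=[{"x": 0, "y": -0.001, "z": 0, "rx": 0, "ry": 0, "rz": 0}, {"x": 0, "y": -0.001, "z": 0, "rx": 0, "ry": 0, "rz": 0}, {"x": 0, "y": 0, "z": 0, "rx": 0, "ry": 0, "rz": 0}, {"x": 0, "y": 0, "z": 0, "rx": 0, "ry": 0, "rz": 0}])

```text
clock: 7.05
eef_pos: [0.5119, 0.1913, 0.0103]
ee_rot: [-0.0, 0.078, 0.997, 0.0]
contact_force: [-0.4, 0.7, -0.0]
opening: 0.0001
grip_force: 0.0
```

servo_tool(steps=[{"x": 0, "y": -0.001, "z": 0, "rx": 0, "ry": 0, "rz": 0}, {"x": 0, "y": 0, "z": 0, "rx": 0, "ry": 0, "rz": 0}, {"x": 0, "y": 0, "z": 0, "rx": 0, "ry": 0, "rz": 0}])

```text
clock: 7.3
eef_pos: [0.5117, 0.1903, 0.0103]
ee_rot: [0.0, 0.078, 0.997, 0.0]
contact_force: [0.5, 0.4, 0.7]
opening: -0.0
grip_force: 0.0
```

servo_tool(steps=[{"x": 0, "y": -0.001, "z": 0, "rx": 0, "ry": 0, "rz": 0}, {"x": 0, "y": 0, "z": 0, "rx": 0, "ry": 0, "rz": 0}, {"x": 0, "y": 0, "z": 0, "rx": 0, "ry": 0, "rz": 0}])

```text
clock: 7.55
eef_pos: [0.5115, 0.1894, 0.0103]
ee_rot: [-0.0, 0.078, 0.997, 0.0]
contact_force: [-0.6, -0.6, 0.1]
opening: 0.0002
grip_force: 0.2
```

```bash
python3 wg.py w5
```

```text
7.55 [0.5115 0.1894 0.0103] [-1.000e-04  7.830e-02  9.969e-01  1.000e-04] [-0.6 -0.6  0.1]
tcp local [[-0.0837  0.1381  0.0103]]
[118, 226, 116, 71, 2422] head lo [-0.0974  0.113   0.0244] hi [-0.0749  0.1234  0.027 ] all [-0.0984  0.0677  0.0017] [-0.075   0.1243  0.027 ]
plate local [-0.0994 -0.0121  0.0195] [-0.0098  0.1114  0.0281] 27.6577205657959
```

servo_tool(steps=[{"x": 0, "y": -0.001, "z": 0, "rx": 0, "ry": 0, "rz": 0}, {"x": 0, "y": 0, "z": 0, "rx": 0, "ry": 0, "rz": 0}, {"x": 0, "y": 0, "z": 0, "rx": 0, "ry": 0, "rz": 0}])

```text
clock: 7.85
eef_pos: [0.5114, 0.1892, 0.0104]
ee_rot: [0.0, 0.078, 0.997, 0.001]
contact_force: [0.8, 4.7, -0.9]
opening: -0.0002
grip_force: 2.3
```

servo_tool(steps=[{"x": 0, "y": -0.0005, "z": 0, "rx": 0, "ry": 0, "rz": 0}, {"x": 0, "y": 0, "z": 0, "rx": 0, "ry": 0, "rz": 0}, {"x": 0, "y": 0, "z": 0, "rx": 0, "ry": 0, "rz": 0}])

```text
clock: 8.1
eef_pos: [0.5114, 0.1891, 0.0104]
ee_rot: [0.0, 0.078, 0.997, 0.001]
contact_force: [0.4, 5.5, -1.2]
opening: -0.0002
grip_force: 3.2
```

servo_tool(steps=[{"x": 0, "y": -0.0005, "z": 0, "rx": 0, "ry": 0, "rz": 0}, {"x": 0, "y": 0, "z": 0, "rx": 0, "ry": 0, "rz": 0}, {"x": 0, "y": 0.004, "z": 0, "rx": 0, "ry": 0, "rz": 0}, {"x": 0, "y": 0.016, "z": 0, "rx": 0, "ry": 0, "rz": 0}, {"x": 0, "y": 0, "z": -0.03, "rx": 0, "ry": 0, "rz": 0}, {"x": 0, "y": 0, "z": -0.03, "rx": 0, "ry": 0, "rz": 0}, {"x": 0, "y": 0, "z": 0, "rx": 0, "ry": 0, "rz": 0}, {"x": 0, "y": 0, "z": 0, "rx": 0, "ry": 0, "rz": 0}])

```text
clock: 8.77
eef_pos: [0.5156, 0.2082, 0.0719]
ee_rot: [0.001, 0.078, 0.997, 0.001]
contact_force: [0.3, -0.2, 0.4]
opening: -0.0002
grip_force: 0.0
```

```bash
python3 wg.py w6
```

```text
8.7667 [0.5156 0.2082 0.0719] [1.400e-03 7.820e-02 9.969e-01 8.000e-04] [ 0.3 -0.2  0.4]
tcp local [[-0.0824  0.1573  0.0719]]
[127, 189, 86, 48, 1257] head lo [-0.0969  0.1132  0.0243] hi [-0.074   0.1239  0.0271] all [-0.0979  0.0692  0.0017] [-0.0735  0.1243  0.0271]
plate local [-0.099  -0.0505  0.0201] [0.0293 0.1116 0.0286] 89.89379119873047
```

View pics/w6.png

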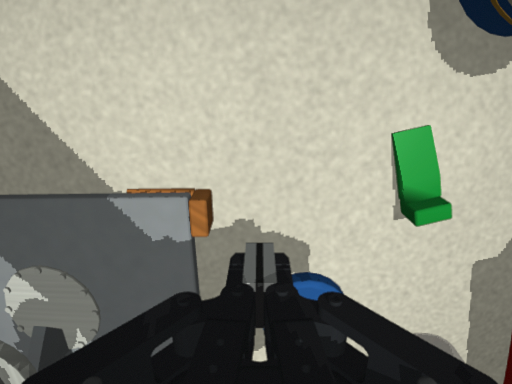

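The wedge head at (200,212) sits flush against the plate edge, and the plate has not moved. Now the check press.

servo_tool(steps=[{"x": 0.001, "y": -0.03, "z": 0, "rx": 0, "ry": 0, "rz": 0}, {"x": 0, "y": -0.03, "z": 0, "rx": 0, "ry": 0, "rz": 0}, {"x": 0, "y": -0.003, "z": 0.02, "rx": 0, "ry": 0, "rz": 0}, {"x": 0, "y": 0, "z": 0.02, "rx": 0, "ry": 0, "rz": 0}, {"x": 0, "y": 0, "z": 0.004, "rx": 0, "ry": 0, "rz": 0}, {"x": 0, "y": 0, "z": 0.001, "rx": 0, "ry": 0, "rz": 0}, {"x": 0, "y": 0, "z": 0.001, "rx": 0, "ry": 0, "rz": 0}, {"x": 0, "y": 0, "z": 0, "rx": 0, "ry": 0, "rz": 0}])

```text
clock: 9.48
eef_pos: [0.5028, 0.1447, 0.0238]
ee_rot: [-0.001, 0.078, 0.997, -0.001]
contact_force: [-1.4, -2.3, 3.6]
opening: -0.0002
grip_force: 1.8
```

servo_tool(steps=[{"x": 0, "y": 0, "z": 0.001, "rx": 0, "ry": 0, "rz": 0}, {"x": 0, "y": 0, "z": 0.001, "rx": 0, "ry": 0, "rz": 0}, {"x": 0, "y": 0, "z": 0, "rx": 0, "ry": 0, "rz": 0}, {"x": 0, "y": 0, "z": 0, "rx": 0, "ry": 0, "rz": 0}])

```text
clock: 9.82
eef_pos: [0.503, 0.1449, 0.0235]
ee_rot: [-0.001, 0.078, 0.997, -0.0]
contact_force: [-11.4, -4.6, 26.2]
opening: -0.0002
grip_force: 13.3
```

The corner is solid: 26 N with under 0.5 mm of give. I ease off slightly, hold, then release.

servo_tool(steps=[{"x": 0, "y": 0, "z": -0.0008, "rx": 0, "ry": 0, "rz": 0}, {"x": 0, "y": 0, "z": 0, "rx": 0, "ry": 0, "rz": 0}, {"x": 0, "y": 0, "z": 0, "rx": 0, "ry": 0, "rz": 0}, {"x": 0, "y": 0, "z": 0, "rx": 0, "ry": 0, "rz": 0}, {"x": 0, "y": 0, "z": 0, "rx": 0, "ry": 0, "rz": 0}, {"x": 0, "y": 0, "z": 0, "rx": 0, "ry": 0, "rz": 0}])

```text
clock: 10.32
eef_pos: [0.503, 0.1448, 0.0236]
ee_rot: [-0.001, 0.078, 0.997, -0.001]
contact_force: [-6.6, -3.5, 16.1]
opening: 0.0003
grip_force: 8.0
```

servo_tool(steps=[{"x": 0, "y": 0, "z": -0.003, "rx": 0, "ry": 0, "rz": 0}, {"x": 0, "y": 0, "z": -0.01, "rx": 0, "ry": 0, "rz": 0}, {"x": 0, "y": 0, "z": -0.03, "rx": 0, "ry": 0, "rz": 0}, {"x": 0, "y": 0.03, "z": -0.025, "rx": 0, "ry": 0, "rz": 0}, {"x": 0, "y": 0.035, "z": -0.01, "rx": 0, "ry": 0, "rz": 0}, {"x": 0, "y": 0.03, "z": 0, "rx": 0, "ry": 0, "rz": 0}, {"x": 0, "y": 0, "z": 0, "rx": 0, "ry": 0, "rz": 0}, {"x": 0, "y": 0, "z": 0, "rx": 0, "ry": 0, "rz": 0}])

```text
clock: 10.98
eef_pos: [0.5179, 0.2412, 0.1013]
ee_rot: [-0.0, 0.076, 0.997, 0.0]
contact_force: [0.6, -0.7, 0.4]
opening: 0.0002
grip_force: 0.0
```

```bash
python3 wg.py w7
python3 - <<'E'
from h import *
a=np.load("scene.npz")["p"];b,_=bot.capture("scene")
cv2.imwrite("pics/fin.png",cv2.resize(np.vstack([a[160:250,190:390],b[160:250,190:390]]),None,fx=3,fy=3,interpolation=cv2.INTER_CUBIC))
E
```

```text
10.9833 [0.5179 0.2412 0.1013] [-1.000e-04  7.650e-02  9.971e-01  1.000e-04] [ 0.6 -0.7  0.4]
tcp local [[-0.0851  0.1903  0.1013]]
[102, 181, 76, 42, 1020] head lo [-0.0971  0.1134  0.024 ] hi [-0.0741  0.1237  0.0272] all [-0.098   0.0709  0.0022] [-0.0735  0.1241  0.0272]
[460, 204, 52, 173, 5813] head lo [-0.0703  0.3657  0.0237] hi [0.0725 0.3941 0.0297] all [-0.0725  0.3652  0.0011] [0.08  0.397 0.049]
plate local [-0.0991 -0.0399  0.0202] [0.0402 0.1121 0.0286] 89.8731689453125
```

View pics/fin.png

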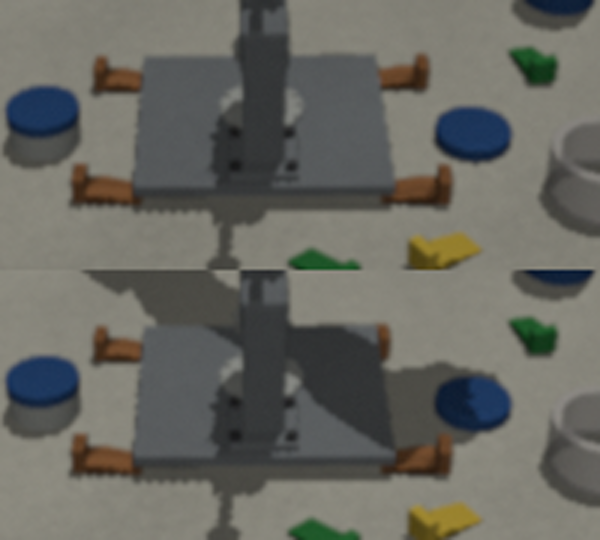

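The before/after picture shows the front left wedge home, with its head at (384,341) against the plate. The press, the other wedges, the lid and the tins have not moved.

```bash
python3 -c "
from cell import bot
print(bot.close_job())"
```

```text
the job is handed in; nothing more can be done
None
```

The front left corner was the soft one: it sank about 5 mm, and being the first one pressed, it left the other three untested. Its wedge is now home against the plate edge, the corner held solid at 26 N, nothing else moved, and the job is handed in.

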